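# Make up two perfusion-run kits

## Robot

A 6-joint arm with a two-finger parallel gripper is mounted at the origin on the work surface. World frame = base frame: x ahead of the robot, y to its left, z up, the work surface at z = 0. Lengths are in m, angles in degrees, forces in N, time in s.
With the tool pointing down it reaches from about 0.325 to 0.9 m from the base axis. Payload 6.1 kg.
Tool frame: the origin (TCP) lies between the finger pads; the fingertips stand 14 mm ahead of it and the grasp point (between the pads) lies 5 mm behind it (robot.nose_length is the z of the fingertips in the tool frame, in m); z points along the fingers, y is the line along which they close (so a half turn about z gives the same grasp; the last joint's range is limited). The gripper opens to 87 mm and grips with 3 to 60 N. Pads are 19 mm wide; open, the fingers measure 117 mm over their backs; the gripper's body (75 mm by 190 mm) begins 51 mm behind the grasp point.
Start: joints at [58.551, 12.628, 87.462, -0, 79.91, -7.225], TCP at [0.256, 0.57, 0.237] pointing down, gripper open.
Joint ranges: [-170.65, 170.65], [-52.31, 119.04], [5.05, 147.46], [-71.25, 251.25], [11.57, 151.72], [-153.62, 153.62]. Speed limits (degrees/s): [147.25, 147.25, 172.46, 180, 180, 180].

## Interface

Orientations are given as [roll, pitch, yaw] about the fixed x, y, z axes, in that order (R = Rz(yaw) Ry(pitch) Rx(roll)).
In Python, from bench import robot, job, grab_frame, get_obs gives the robot as it stands (robot), with the cameras as plain functions, the readings as plain functions and the job (job).
- The arm moves only by the tool pendant, called after "Emit:" by a JSON object that holds its "name" and its "arguments". Schema: {"type":"object","properties":{"rows":{"type":"array","items":{"type":"object","properties":{"trans":{"type":"array","items":{"type":"number"},"minItems":3,"maxItems":3},"turn_vec":{"type":"array","items":{"type":"number"},"minItems":3,"maxItems":3},"finger_gap":{"type":"number"}},"additionalProperties":false,"required":["finger_gap"]},"minItems":1,"maxItems":10},"clamp_n":{"type":"number"},"only":{"type":"string"},"quiet":{"type":"boolean"},"lines":{"type":"string"}},"required":["rows"],"additionalProperties":false}. rows is a list of rows, 1 to 10 of them, each an object with the fields trans (a list: dx, dy, dz in shares of 75 cm (1.0 is 75 cm)), turn_vec (a list: a rotation vector rx, ry, rz in parts of the range, where 1.0 means 180 degrees), finger_gap (the finger opening in m); a field left out counts as zero (the opening has to be given); each row shifts and turns the commanded pose from where the row before left it, along the tool's axes as they then stand; what a row does not reach is not made up. A row lasts 1/12 s, in which the tool goes at most 0.0417 m and 7.16 degrees, less where a joint would pass 70% of its speed; a pose out of reach is approached as far as the arm can. The fingers move at their own pace and stop on an object; clamp_n is the grip in N (left out, the last holds). Time passes only in rows, so rows that do not move let the fingers close. The tool returns the time, the measured TCP pose, the force, the opening and the grip force at its end. only (a regular expression) keeps the lines of the reply that match it, lines (a string "A,B") keeps lines A to B, and quiet returns only ok. No shift or turn number may pass 1 either way. Input that does not fit is refused with a message, and nothing moves.
- get_obs(): the state, without advancing time (a new reading comes with each control period).
- grab_frame(name): name is "side" or "top" or "wrist"; returns a dict with "img" (400x640x3 uint8, blue, green, red), "vertical_fov" (degrees; the focal length in pixels is half the picture's height over the tangent of half this angle, whatever the lens; pixels are square), "cx", "cy" (the principal point, pixels), "k1" (the pictures are not rectified: a ray, as slopes to the right and down, at radius r is drawn at 1 + k1 r^2 times it, then the intrinsics apply), "eye" and "attitude" of the camera in the world. Camera axes: x right, y down, z forward; pixel columns grow to the right and rows downward; lengths in m; the calibration is good to about 2 mm. A picture is of the moment at which its call begins. There is no depth.
- job.finish_job(): hands the job in; it is judged then, once.
The state is a dict: "time": time; "q": joint angles; "qd": joint speeds; "joint_torque": joint torques, N m; "tcp_pos": TCP position; "tool_rot": TCP orientation; "contact_force": force on the tool from outside, world axes, zero at the start; "moment": the same for the moment, N m; "grip_width": finger opening in m; "gripper_force": force on a finger pad.
Only numpy, scipy, OpenCV 4.12 (cv2) and the standard library are available. Lean on these libraries where they do the work, as an engineer would, in place of code of your own. Each camera call takes 0.05 s, during which the arm holds its last target. There are 200 camera calls.

## Task

Make up the kits for the next two runs: into the long three-compartment tray go the valve block with three knobs, the larger square bottle and one of the two glass flow chambers; into the short two-compartment tray go the smaller square bottle and the other flow chamber. One item to a compartment (either chamber, any compartment of the right tray), each set down gently, not dropped, standing upright on the tray's floor and let go. Leave the rest of the stock (the two-knob valve block, the white jar and the filter) standing where it is.

Things in the scene. Friction and masses are not known exactly. Their poses are not given: they have to be found in the camera images.
- long_tray: The long kit tray with three compartments in a row: bare aluminium, 232 mm along its y, 120 mm along its x. Floor 4 mm thick, walls and dividers 4 mm thick and 18 mm high above the bench. Every compartment is 112 mm (x) by 72 mm (y) inside; their centres lie on the tray's y axis at y = -76, 0 and +76 mm. Fast to the bench (does not slide). Origin: centre of its underside, at bench height; z up.
- short_tray: The short kit tray with two compartments in a row: bare aluminium, 156 mm along its y, 120 mm along its x. Floor 4 mm thick, walls and dividers 4 mm thick and 18 mm high above the bench. Every compartment is 112 mm (x) by 72 mm (y) inside; their centres lie on the tray's y axis at y = -38 and +38 mm. Fast to the bench (does not slide). Origin: centre of its underside, at bench height; z up.
- valve_three: Three-knob valve block: black plastic block 92 mm long (its x), 36 mm wide (its y), 36 mm high, with three round black knobs (24 mm diameter) in a row along x at -30, 0 and +30 mm, their tops at 56 mm; about 165 g. Loose. Origin: centre of its underside, z up. It fits a compartment only with its length along the tray's x. Grip it across its 36 mm width, at the middle.
- valve_two: Two-knob valve block, not wanted: as the three-knob one, but 64 mm long (its x) with two knobs at -15 and +15 mm. Loose. Origin: centre of its underside.
- bottle_large: Larger square bottle: pale translucent plastic body 48 x 48 mm, its shoulder at 56 mm, with a round white ribbed screw cap 36 mm in diameter between 60 and 84 mm height; 84 mm tall, about 150 g. Loose. Origin: centre of its underside, z up, x and y square to its sides. Easily gripped by the cap.
- bottle_small: Smaller square bottle: pale translucent plastic body 36 x 36 mm, its shoulder at 41 mm, with a round white ribbed screw cap 28 mm in diameter between 44 and 64 mm height; 64 mm tall, about 70 g. Loose. Origin: centre of its underside, z up, x and y square to its sides. Easily gripped by the cap.
- chamber_1: Glass flow chamber, one of two alike: a pale conical glass body (tapering to a 24 mm neck) on a black round base 54 mm in diameter and 10 mm high, closed by a black round cap 32 mm in diameter between 44 and 66 mm height; 66 mm tall, about 90 g. Loose. Origin: centre of its underside, z up. Grip it by the cap.
- chamber_2: Glass flow chamber, one of two alike: a pale conical glass body (tapering to a 24 mm neck) on a black round base 54 mm in diameter and 10 mm high, closed by a black round cap 32 mm in diameter between 44 and 66 mm height; 66 mm tall, about 90 g. Loose. Origin: centre of its underside, z up. Grip it by the cap.
- jar: Round white jar with a grey ribbed screw lid, not wanted: 49 mm in diameter, lid 52 mm, 60 mm tall. Loose. Origin: centre of its underside.
- filter: White capsule filter, not wanted: a round drum 46 mm in diameter (rim 49 mm) and 38 mm high with a thin hose nozzle standing up from its middle to 58 mm. Loose. Origin: centre of its underside.

How it is judged (in metres and radians):
At the end, for the whole second after the job is handed in: Long tray: three-knob block, larger bottle, one chamber; short tray: smaller bottle, other chamber; one per compartment, underside within 5 mm of the tray floor, upright within 7 degrees, let go, at rest. Two-knob block, jar and filter standing within 30 mm of their places ((((y of valve_three in the frame of long_tray between -0.11 and -0.042 m or y of bottle_large in the frame of long_tray between -0.11 and -0.042 m or y of chamber_1 in the frame of long_tray between -0.11 and -0.042 m) and (y of valve_three in the frame of long_tray between -0.034 and 0.034 m or y of bottle_large in the frame of long_tray between -0.034 and 0.034 m or y of chamber_1 in the frame of long_tray between -0.034 and 0.034 m) and (y of valve_three in the frame of long_tray between 0.042 and 0.11 m or y of bottle_large in the frame of long_tray between 0.042 and 0.11 m or y of chamber_1 in the frame of long_tray between 0.042 and 0.11 m) and (y of bottle_small in the frame of short_tray between -0.072 and -0.004 m or y of chamber_2 in the frame of short_tray between -0.072 and -0.004 m) and (y of bottle_small in the frame of short_tray between 0.004 and 0.072 m or y of chamber_2 in the frame of short_tray between 0.004 and 0.072 m) and x of chamber_1 in the frame of long_tray between -0.05 and 0.05 m and z of chamber_1 in the frame of long_tray between 0.002 and 0.009 m and x of chamber_2 in the frame of short_tray between -0.05 and 0.05 m and z of chamber_2 in the frame of short_tray between 0.002 and 0.009 m) or ((y of valve_three in the frame of long_tray between -0.11 and -0.042 m or y of bottle_large in the frame of long_tray between -0.11 and -0.042 m or y of chamber_2 in the frame of long_tray between -0.11 and -0.042 m) and (y of valve_three in the frame of long_tray between -0.034 and 0.034 m or y of bottle_large in the frame of long_tray between -0.034 and 0.034 m or y of chamber_2 in the frame of long_tray between -0.034 and 0.034 m) and (y of valve_three in the frame of long_tray between 0.042 and 0.11 m or y of bottle_large in the frame of long_tray between 0.042 and 0.11 m or y of chamber_2 in the frame of long_tray between 0.042 and 0.11 m) and (y of bottle_small in the frame of short_tray between -0.072 and -0.004 m or y of chamber_1 in the frame of short_tray between -0.072 and -0.004 m) and (y of bottle_small in the frame of short_tray between 0.004 and 0.072 m or y of chamber_1 in the frame of short_tray between 0.004 and 0.072 m) and x of chamber_2 in the frame of long_tray between -0.05 and 0.05 m and z of chamber_2 in the frame of long_tray between 0.002 and 0.009 m and x of chamber_1 in the frame of short_tray between -0.05 and 0.05 m and z of chamber_1 in the frame of short_tray between 0.002 and 0.009 m)) and x of valve_three in the frame of long_tray between -0.05 and 0.05 m and z of valve_three in the frame of long_tray between 0.002 and 0.009 m and x of bottle_large in the frame of long_tray between -0.05 and 0.05 m and z of bottle_large in the frame of long_tray between 0.002 and 0.009 m and x of bottle_small in the frame of short_tray between -0.05 and 0.05 m and z of bottle_small in the frame of short_tray between 0.002 and 0.009 m and linear speed of each of valve_three, bottle_large, bottle_small, chamber_1, chamber_2 below 0.02 m/s and distance of each of valve_two, jar, filter from where it was at the start of the episode below 0.03 m and angle between each of valve_two, jar, filter, valve_three, bottle_large, bottle_small, chamber_1, chamber_2's own z axis and vertical below 0.12 rad); the robot touches nothing.
It fails at once if a piece of unwanted stock is pushed or carried more than 30 mm from its place, or tipped over (distance of any of valve_two, jar, filter from where it was at the start of the episode above 0.03 m or angle between any of valve_two, jar, filter's own z axis and vertical above 0.5 rad).
It fails at once if a kit item is dropped: falling free, touching nothing, with its underside more than 25 mm above the bench ((height (world z) of valve_three above 0.025 m and contact force between valve_three and anything else below 0.02 N and linear speed of valve_three above 0.35 m/s) or (height (world z) of bottle_large above 0.025 m and contact force between bottle_large and anything else below 0.02 N and linear speed of bottle_large above 0.35 m/s) or (height (world z) of bottle_small above 0.025 m and contact force between bottle_small and anything else below 0.02 N and linear speed of bottle_small above 0.35 m/s) or (height (world z) of chamber_1 above 0.025 m and contact force between chamber_1 and anything else below 0.02 N and linear speed of chamber_1 above 0.35 m/s) or (height (world z) of chamber_2 above 0.025 m and contact force between chamber_2 and anything else below 0.02 N and linear speed of chamber_2 above 0.35 m/s)).
It also fails if it takes over 128 s, if anything falls off the work surface, if the arm or the gripper's body presses on something with over 40 N, if the wrist force passes 120 N, or if a joint passes its speed limit or range.

## Working session

There is one attempt and no reset: what is moved stays moved. The work goes in short steps, Python scripts to look and compute and a tool call to move; the robot and the scene stay as the last step left them, time stands still between calls to the robot, and variables do not carry over. Pictures are saved under pics/ and viewed, at most 14 in all, crops included, and the job is handed in when it is done.

```bash
ls; mkdir -p pics; python3 - <<'E'
from bench import robot, job, grab_frame, get_obs
import cv2
for n in ["top","side"]:
    f=grab_frame(n); cv2.imwrite(f"pics/{n}0.png",f["img"])
    print({k:v for k,v in f.items() if k!="img"})
print(get_obs())
E
```

```text
bench.py
pics
{'vertical_fov': 46.42800162134121, 'cx': 316.34190206545304, 'cy': 190.72113883367973, 'k1': -0.04761914811078616, 'eye': array([ 0.38568573, -0.01639359,  1.0532713 ]), 'attitude': array([-170.14976922,    0.64405992,  -91.03703933])}
{'vertical_fov': 54.51636233573587, 'cx': 318.86813929983515, 'cy': 204.0082876238188, 'k1': -0.07817591216555352, 'eye': array([ 0.27863285, -0.50733316,  0.78625317]), 'attitude': array([-142.63426304,   -0.69061907,  -27.76909947])}
{'time': 0.1, 'q': array([ 5.85507822e+01,  1.26722879e+01,  8.75193156e+01, -1.33484235e-03,
        7.99104540e+01, -7.22347796e+00]), 'qd': array([ 0.06450035, -0.06123131, -0.21323871, -0.04801588,  0.03364806,
       -0.06821129]), 'joint_torque': array([ 5.18969846e-04, -4.95943594e+01, -3.88519049e+01,  7.01790489e-02,
        5.15650457e-02, -6.35852211e-05]), 'tcp_pos': array([0.25616977, 0.56949848, 0.23552873]), 'tool_rot': array([-1.79898587e+02, -1.15293302e-02,  1.55774485e+02]), 'contact_force': array([ 0.57896506, -0.07739018, -0.5712516 ]), 'moment': array([-0.01273677,  0.00828972, -0.00918405]), 'gripper_force': 0.0, 'grip_width': 0.08679731761112895}
```

View pics/top0.png

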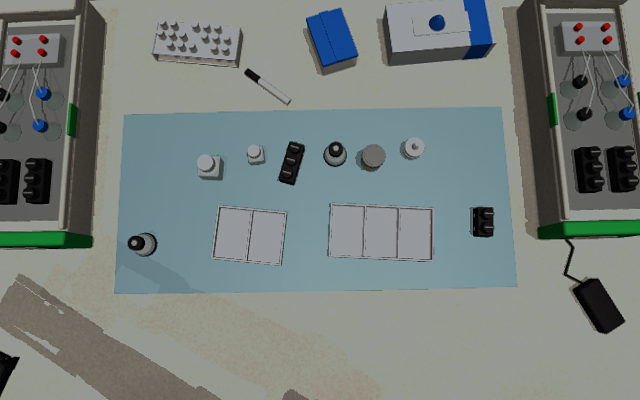

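View pics/side0.png

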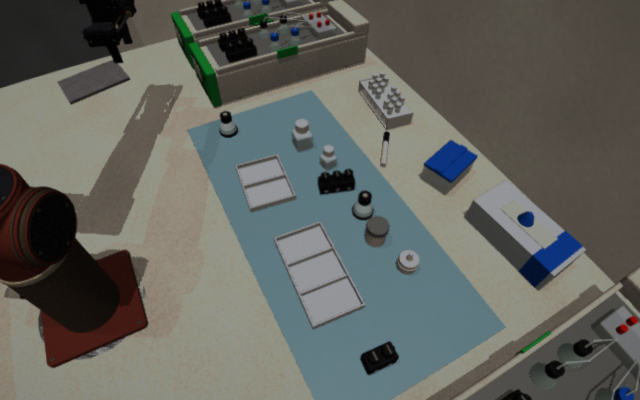

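The top view shows, left to right in the back row: large bottle (208,165), small bottle (255,153), three-knob block (291,163), chamber (335,153), jar (372,157), filter (413,148). The second chamber is at (141,243), the short tray at (250,235), the long tray at (381,232) and the two-knob block at (483,221). The side view confirms this layout.

```bash
cat > h.py <<'E'
import numpy as np, cv2
from scipy.spatial.transform import Rotation as R
from bench import robot, job, grab_frame, get_obs
def K(f):
    h=f["img"].shape[0]; F=h/2/np.tan(np.radians(f["vertical_fov"])/2)
    return np.array([[F,0,f["cx"]],[0,F,f["cy"]],[0,0,1.]]), np.array([f["k1"],0,0,0,0.])
def rot(a): return R.from_euler("xyz",a,degrees=True)
def onplane(f,uv,z):
    k,d=K(f); p=cv2.undistortPoints(np.array(uv,float).reshape(-1,1,2),k,d)[:,0]
    r=rot(f["attitude"]).apply(np.c_[p,np.ones(len(p))])
    return f["eye"]+r*((z-f["eye"][2])/r[:,2])[:,None]
def pix(f,X):
    k,d=K(f); r=rot(f["attitude"]).inv(); rv=r.as_rotvec()
    return cv2.projectPoints(np.array(X,float).reshape(-1,3),rv,-r.apply(f["eye"]),k,d)[0][:,0]
E
python3 - <<'E'
from h import *
f=grab_frame("top"); im=f["img"]
hsv=cv2.cvtColor(im,cv2.COLOR_BGR2HSV)
print(hsv[200,310],hsv[160,450],hsv[235,235],hsv[147,335],hsv[156,372])
m=((hsv[...,1]<60)).astype(np.uint8)*255
m|=(hsv[...,2]<60).astype(np.uint8)*255
mm=np.zeros_like(m); mm[115:285,128:508]=m[115:285,128:508]
for name,msk in [("all",mm),("dark",((hsv[...,2]<70)&(mm>0)).astype(np.uint8)*255),("bright",((hsv[...,2]>190)&(mm>0)).astype(np.uint8)*255)]:
    cs,_=cv2.findContours(msk,cv2.RETR_EXTERNAL,cv2.CHAIN_APPROX_NONE)
    for c in cs:
        if len(c)>=8: 
            r=cv2.minAreaRect(c); print(name,cv2.contourArea(c),np.round(r[0],1),np.round(r[1],1),round(r[2],1), np.round(onplane(f,[r[0]],0.0)[0],3))
a=cv2.resize(im[130:275,125:315],None,fx=4,fy=4,interpolation=cv2.INTER_CUBIC);b=cv2.resize(im[130:275,315:505],None,fx=4,fy=4,interpolation=cv2.INTER_CUBIC)
cv2.imwrite("pics/a.png",a);cv2.imwrite("pics/b.png",b)
E
```

```text
[ 96  56 154] [ 95  56 149] [103  15 158] [ 30  12 146] [ 30  12 106]
all 11.0 [148.3 281.7] [5.3 4.2] 33.7 [0.369 0.373 0.   ]
all 7.0 [170.8 264.9] [3.3 8.3] 8.1 [0.406 0.323 0.   ]
all 485.5 [142. 244.] [22. 28.] 90.0 [0.454 0.391 0.   ]
all 297.5 [168.7 237.2] [20.  47.8] 25.5 [0.468 0.33  0.   ]
all 1.0 [189.8 218.4] [1.9 3.2] 71.6 [0.51  0.282 0.   ]
all 448.5 [198.  229.5] [21.9 47. ] 50.5 [0.485 0.263 0.   ]
all 3.5 [179.7 213. ] [4.1 1.9] 71.6 [0.523 0.306 0.   ]
all 0.5 [182.7 206.3] [1.9 5.1] 76.0 [0.539 0.3   0.   ]
all 72.5 [232.7 153.6] [ 7.5 34.3] 24.0 [0.66  0.186 0.   ]
all 2.5 [224.3 133.2] [1.9 4.1] 71.6 [0.71  0.206 0.   ]
all 1.5 [177.1 134.1] [0.9 4.4] 18.4 [0.711 0.318 0.   ]
all 1.0 [237. 132.] [5.7 2.8] 45.0 [0.713 0.176 0.   ]
all 0.0 [479.7 132.3] [5.3 2.2] 76.0 [ 0.7   -0.394  0.   ]
all 11.0 [497.5 133.5] [ 5. 11.] 0.0 [ 0.697 -0.436  0.   ]
all 2.5 [224.  128.6] [2.8 5.1] 18.4 [0.722 0.207 0.   ]
all 1.0 [227.  125.5] [5.  1.4] 33.7 [0.729 0.2   0.   ]
all 8.0 [181.8 126.4] [5.3 9.5] 6.3 [0.73  0.308 0.   ]
all 1.5 [231.  117.5] [3. 6.] 90.0 [0.749 0.191
[... 797 characters left out ...]
0.] -90.0 [ 0.463 -0.265  0.   ]
dark 0.0 [219.  210.5] [5. 0.] -90.0 [0.527 0.215 0.   ]
dark 534.0 [483.  221.5] [29. 20.] 90.0 [ 0.49  -0.385  0.   ]
dark 2.0 [212.9 178.2] [6.3 1.5] 14.0 [0.603 0.231 0.   ]
dark 3.0 [207.1 177.9] [6.1 1.7] 14.0 [0.604 0.244 0.   ]
dark 0.5 [206.1 171. ] [1.  4.1] 76.0 [0.62  0.247 0.   ]
dark 27.0 [220.5 169.5] [19.  3.] 90.0 [0.623 0.214 0.   ]
dark 7.5 [212.6 165.4] [ 2.5 10.4] 18.4 [0.634 0.232 0.   ]
dark 70.0 [367.9 165.5] [20.1  9.6] 27.9 [ 0.625 -0.128  0.   ]
dark 23.5 [333.7 158.3] [22.8 15.2] 16.7 [ 0.644 -0.05   0.   ]
dark 157.5 [335.3 148.8] [14.1 14.8] 45.0 [ 0.667 -0.054  0.   ]
dark 653.5 [291.6 162.8] [17.2 42.3] 16.7 [0.636 0.048 0.   ]
```

View pics/a.png

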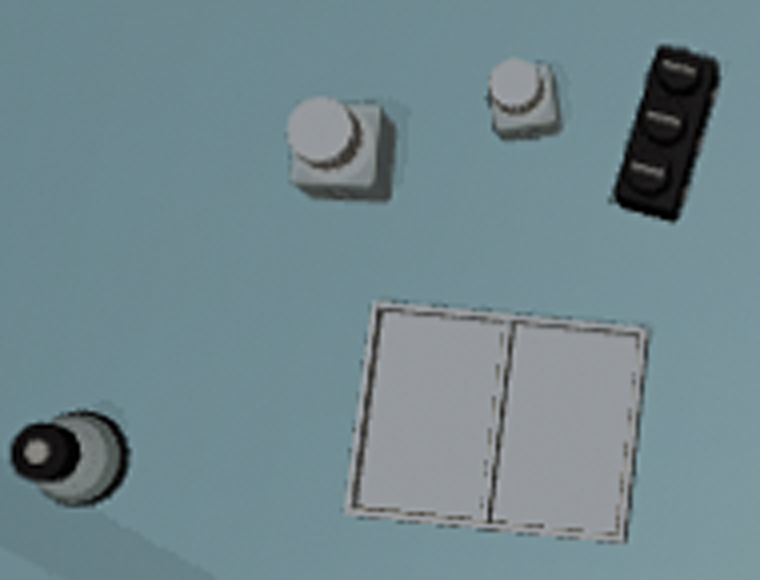

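View pics/b.png

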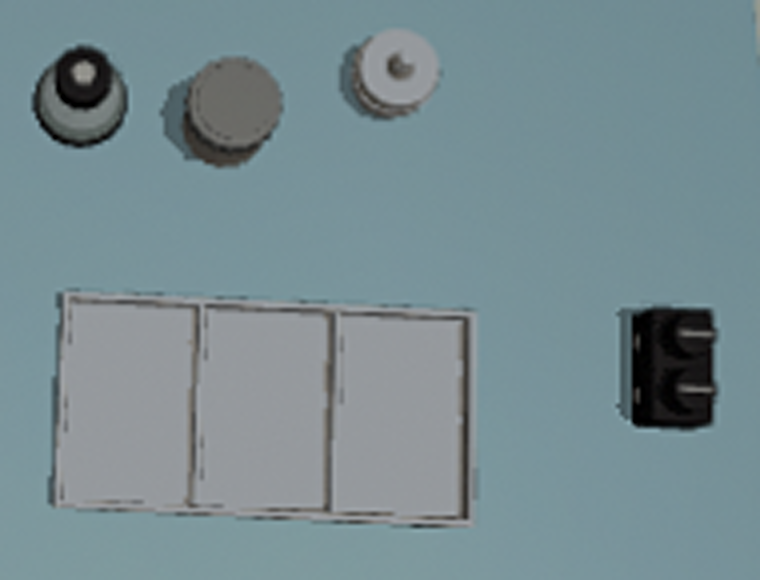

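The crops are clear: tray corners, cap circles (large bottle (322,131), small bottle (516,84), left chamber (42,452), and right chamber (83,76)) and three knobs (680,72 / 663,122 / 648,175) are all visible.

```bash
python3 - <<'E'
from h import *
f=grab_frame("top")
def c(off,p): return (np.array(p,float)+.5)/4-.5+np.array(off)
A=(125,130);B=(315,130)
def P(n,off,p,z): print(n,np.round(onplane(f,c(off,p),z)[:,:2],4).tolist())
P("large cap",A,[(322,131)],.084);P("large body shoulder corners",A,[(382,104),(291,183),(376,190)],.056)
P("small cap",A,[(516,84)],.064);P("small base corners",A,[(503,138),(558,128)],0.0)
P("knobs",A,[(680,72),(663,122),(648,175)],.056)
P("block top corners",A,[(658,46),(718,56),(615,206),(676,220)],.036)
P("chA cap/base",A,[(42,452)],.066);P("chA base",A,[(80,458)],.005)
P("chB cap",B,[(83,76)],.066);P("chB base",B,[(80,98)],.005)
P("two",B,[(673,368)],.036)
P("jar",B,[(235,104)],.06);P("filter",B,[(400,67)],.038)
for n,o,q in [("short",A,[(376,302),(649,327),(626,542),(346,514)]),("long",B,[(61,293),(476,312),(473,525),(52,504)])]:
    X=onplane(f,c(o,q),.018)[:,:2]; ctr=X.mean(0); d=X[0]+X[3]-X[1]-X[2]; print(n,np.round(X,4).tolist(),ctr.round(4),"len",np.linalg.norm(d)/2,"yaw of y axis",np.degrees(np.arctan2(-d[0],d[1])))
print("tool yaw axis y",rot(get_obs()["tool_rot"]).as_matrix().round(3))
E
```

```text
large cap [[0.6206, 0.2288]]
large body shoulder corners [[0.642, 0.2029], [0.5985, 0.2524], [0.5936, 0.2053]]
small cap [[0.6496, 0.1275]]
small base corners [[0.6345, 0.1442], [0.6398, 0.1122]]
knobs [[0.6566, 0.0379], [0.6284, 0.0475], [0.5988, 0.056]]
block top corners [[0.6774, 0.0513], [0.6709, 0.0174], [0.5859, 0.0759], [0.5773, 0.042]]
chA cap/base [[0.4526, 0.3803]]
chA base [[0.4531, 0.3828]]
chB cap [[0.6497, -0.0516]]
chB base [[0.6529, -0.0517]]
two [[0.4864, -0.3722]]
jar [[0.6338, -0.1346]]
filter [[0.6589, -0.2309]]
short [[0.5371, 0.2126], [0.52, 0.0588], [0.4012, 0.0724], [0.419, 0.2274]] [0.4694 0.1428] len 0.15536263553150123 yaw of y axis -6.447937705335125
long [[0.5374, -0.0379], [0.5219, -0.27], [0.404, -0.2614], [0.4201, -0.0302]] [ 0.4709 -0.1499] len 0.23216811677164576 yaw of y axis -3.8992834888894485
tool yaw axis y [[-0.912  0.41  -0.001]
 [ 0.41   0.912 -0.001]
 [ 0.    -0.001 -1.   ]]
```

```bash
cat >> h.py <<'E'
def need(x,y,z,yang):
    """translation (tool axes now), tilt-correction+yaw rotation vector (deg, tool axes)"""
    o=get_obs(); r=rot(o["tool_rot"]); t=r.inv().apply(np.array([x,y,z])-o["tcp_pos"])
    a=np.radians(yang); c,s=np.cos(a),np.sin(a)
    M=np.array([[-s,c,0],[c,s,0],[0,0,-1.]]).T  # columns: x,y,z tool
    M[:,0]=np.cross(M[:,1],M[:,2])
    w=(r.inv()*R.from_matrix(M)).as_rotvec(degrees=True)
    print("t",t.round(4),"rotvec",w.round(2),"dist",np.linalg.norm(t).round(3),"w",round(o["grip_width"],4),"F",round(float(o["gripper_force"]),1),"time",round(o["time"],2))
E
python3 -c "
from h import *
need(.628,.047,.16,72.6)"
```

```text
t [-0.5535 -0.324   0.0762] rotvec [-0.07 -0.01 -6.82] dist 0.646 w 0.087 F 0.0 time 0.2
```

The manual's scale: shifts go in shares of 75 cm and turns go in shares of 180 degrees. Converting my numbers, -0.0346 m is -0.0461, -0.02025 m is -0.027.

Emit:
{"name": "pendant", "arguments": {"rows": [{"trans": [-0.0461, -0.027, 0.0064], "finger_gap": 0.06}, {"trans": [-0.0461, -0.027, 0.0064], "finger_gap": 0.06}, {"trans": [-0.0461, -0.027, 0.0064], "finger_gap": 0.06}, {"trans": [-0.0461, -0.027, 0.0064], "finger_gap": 0.06}, {"trans": [-0.0461, -0.027, 0.0064], "finger_gap": 0.06}, {"trans": [-0.0461, -0.027, 0.0064], "finger_gap": 0.06}, {"trans": [-0.0461, -0.027, 0.0064], "finger_gap": 0.06}, {"trans": [-0.0461, -0.027, 0.0064], "finger_gap": 0.06}, {"trans": [-0.0461, -0.027, 0.0064], "finger_gap": 0.06}, {"trans": [-0.0461, -0.027, 0.0064], "finger_gap": 0.06}], "clamp_n": 20}}

```text
time: 1.03
tcp_pos: [0.4896, 0.2415, 0.1884]
tool_rot: [180.0, 0.0, 155.8]
contact_force: [0.6, 0.5, 0.7]
grip_width: 0.0603
gripper_force: 0.0
```

Emit:
{"name": "pendant", "arguments": {"rows": [{"trans": [-0.0461, -0.027, 0.0064], "finger_gap": 0.054}, {"trans": [-0.0461, -0.027, 0.0064], "finger_gap": 0.054}, {"trans": [-0.0461, -0.027, 0.0064], "finger_gap": 0.054}, {"trans": [-0.0461, -0.027, 0.0064], "finger_gap": 0.054}, {"trans": [-0.0461, -0.027, 0.0064], "finger_gap": 0.054}, {"trans": [-0.0461, -0.027, 0.0064], "finger_gap": 0.054}, {"turn_vec": [0, 0, -0.0378], "finger_gap": 0.054}, {"finger_gap": 0.054}, {"finger_gap": 0.054}, {"finger_gap": 0.054}]}}

```text
time: 1.87
tcp_pos: [0.6278, 0.0483, 0.1597]
tool_rot: [180.0, -0.0, 162.5]
contact_force: [-0.5, 0.6, 0.3]
grip_width: 0.0543
gripper_force: 0.0
```

```bash
python3 - <<'E'
from h import *
need(.628,.047,.16,72.6)
f=grab_frame("wrist"); cv2.imwrite("pics/w1.png",f["img"]); print(f["eye"],f["attitude"])
print(pix(f,[(.6284,.0475,.056),(.6566,.0379,.056),(.5988,.056,.056)]))
E
```

```text
t [-0.0006 -0.0012 -0.0003] rotvec [ 0.01 -0.04 -0.14] dist 0.001 w 0.0543 F 0.0 time 1.87
[0.55314405 0.0707468  0.30834191] [ 1.63543454e+02 -8.02150433e-04  7.24147838e+01]
[[317.50077392 209.53828456]
 [316.71819938 243.7862857 ]
 [316.44532584 171.76309873]]
```

View pics/w1.png

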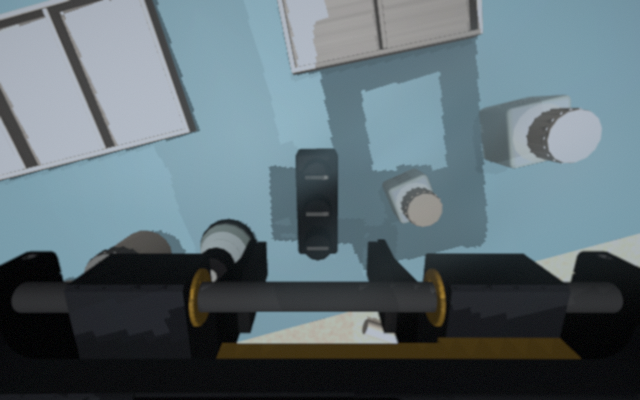

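The wrist view shows the three-knob block at (317,213), centred between the fingers and aligned with them, as predicted. I'm descending now.

Converted, 0.035 m is 0.0467, 0.03 m is 0.04.

Emit:
{"name": "pendant", "arguments": {"rows": [{"trans": [-0.0008, -0.0016, 0.0467], "finger_gap": 0.054}, {"trans": [0, 0, 0.0467], "finger_gap": 0.054}, {"trans": [0, 0, 0.04], "finger_gap": 0.054}, {"trans": [0, 0, 0.0267], "finger_gap": 0.054}, {"trans": [0, 0, 0.014], "finger_gap": 0.054}, {"finger_gap": 0.054}, {"finger_gap": 0.03}, {"finger_gap": 0.03}, {"finger_gap": 0.03}, {"finger_gap": 0.03}], "clamp_n": 25}}

```text
time: 2.75
tcp_pos: [0.6303, 0.0463, 0.0315]
tool_rot: [179.9, 0.2, 162.6]
contact_force: [0.3, 1.3, 5.7]
grip_width: 0.0358
gripper_force: 25.0
```

Emit:
{"name": "pendant", "arguments": {"rows": [{"finger_gap": 0.03}, {"finger_gap": 0.03}, {"trans": [0, 0, -0.0133], "finger_gap": 0.03}, {"trans": [0, 0, -0.0267], "finger_gap": 0.03}, {"trans": [0, 0, -0.0467], "finger_gap": 0.03}, {"trans": [0, 0, -0.0467], "finger_gap": 0.03}, {"finger_gap": 0.03}]}}

```text
time: 3.33
tcp_pos: [0.6332, 0.0456, 0.1381]
tool_rot: [179.8, 0.7, 162.6]
contact_force: [3.1, 1.5, -0.0]
grip_width: 0.0361
gripper_force: 25.0
```

```bash
python3 -c "
from h import *
need(.4761,-.0741,.129,86.1)"
```

```text
t [ 0.1141 -0.1613  0.0073] rotvec [  0.08   0.7  -13.53] dist 0.198 w 0.0361 F 25.0 time 3.33
```

Emit:
{"name": "pendant", "arguments": {"rows": [{"finger_gap": 0.03}, {"finger_gap": 0.03}, {"finger_gap": 0.03}]}}

```text
time: 3.58
tcp_pos: [0.6269, 0.046, 0.1272]
tool_rot: [-179.9, -0.2, 162.6]
contact_force: [0.2, -0.1, -1.0]
grip_width: 0.0358
gripper_force: 25.0
```

```bash
python3 - <<'E'
from h import *
need(.4761,-.0741,.129,86.1)
f=grab_frame("wrist"); cv2.imwrite("pics/w2.png",f["img"])
E
```

```text
t [ 0.1079 -0.1597 -0.0012] rotvec [ -0.03  -0.22 -13.53] dist 0.193 w 0.0358 F 25.0 time 3.58
```

View pics/w2.png

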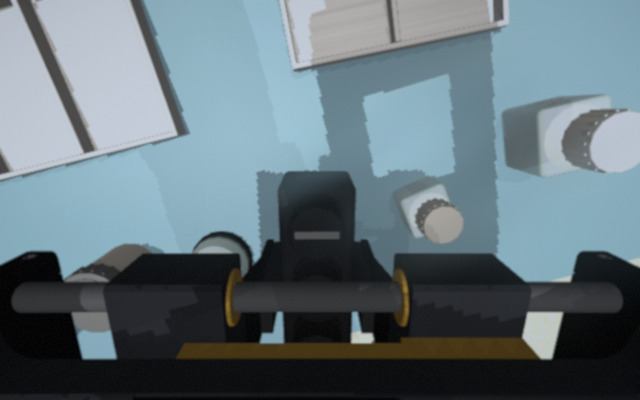

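The block is held level and centred between the fingers at (317,235). Next I'm moving it over the +76 compartment of the long tray.

Converted, -0.0266 m is -0.0355, 0.018 m is 0.024, -6.75 degrees is -0.0375.

Emit:
{"name": "pendant", "arguments": {"rows": [{"trans": [0.024, -0.0355, 0], "finger_gap": 0.03}, {"trans": [0.024, -0.0355, 0], "finger_gap": 0.03}, {"trans": [0.024, -0.0355, 0], "finger_gap": 0.03}, {"trans": [0.024, -0.0355, 0], "finger_gap": 0.03}, {"trans": [0.024, -0.0355, 0], "finger_gap": 0.03}, {"trans": [0.024, -0.0355, 0], "finger_gap": 0.03}, {"turn_vec": [0, 0, -0.0375], "finger_gap": 0.03}, {"turn_vec": [0, 0, -0.0375], "finger_gap": 0.03}, {"finger_gap": 0.03}, {"finger_gap": 0.03}]}}

```text
time: 4.47
tcp_pos: [0.477, -0.0738, 0.1282]
tool_rot: [180.0, -0.1, 175.9]
contact_force: [0.3, 0.6, -2.0]
grip_width: 0.0353
gripper_force: 25.0
```

Emit:
{"name": "pendant", "arguments": {"rows": [{"trans": [0, 0, 0.0267], "finger_gap": 0.03}, {"trans": [0, 0, 0.0333], "finger_gap": 0.03}, {"finger_gap": 0.03}, {"finger_gap": 0.03}, {"finger_gap": 0.03}]}}

```text
time: 4.88
tcp_pos: [0.4781, -0.0738, 0.0847]
tool_rot: [180.0, -0.0, 176.0]
contact_force: [1.0, 0.5, -1.8]
grip_width: 0.0359
gripper_force: 25.0
```

```bash
python3 - <<'E'
from h import *
need(.4761,-.0741,.033,86.1)
f=grab_frame("wrist"); cv2.imwrite("pics/w3.png",f["img"])
E
```

```text
t [ 0.0019 -0.0005  0.0517] rotvec [ 0.   -0.01 -0.08] dist 0.052 w 0.0359 F 25.0 time 4.88
```

View pics/w3.png

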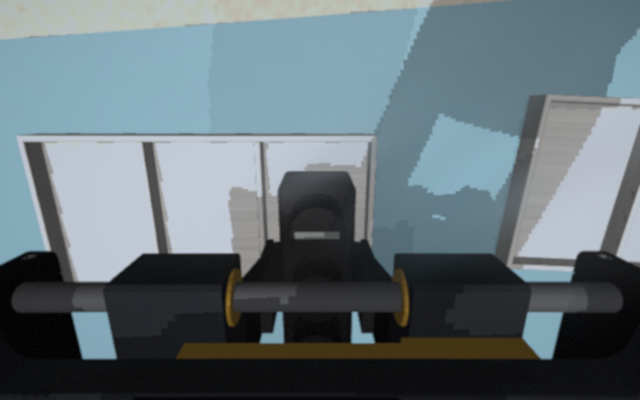

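The block's centre (317) sits between the divider (264) and the wall (374), so it is aligned. I'm lowering it gently.

Converted, 0.02 m is 0.0267, 0.015 m is 0.02.

Emit:
{"name": "pendant", "arguments": {"rows": [{"trans": [0.002, -0.0007, 0.0267], "finger_gap": 0.03}, {"trans": [0, 0, 0.02], "finger_gap": 0.03}, {"trans": [0, 0, 0.0107], "finger_gap": 0.03}, {"trans": [0, 0, 0.004], "finger_gap": 0.03}, {"finger_gap": 0.03}, {"trans": [0, 0, 0.0027], "finger_gap": 0.03}, {"finger_gap": 0.03}, {"finger_gap": 0.03}]}}

```text
time: 5.6
tcp_pos: [0.4769, -0.0745, 0.037]
tool_rot: [-180.0, 0.1, 176.1]
contact_force: [0.7, 0.3, -2.1]
grip_width: 0.0359
gripper_force: 25.0
```

Converted, 0.0015 m is 0.002.

Emit:
{"name": "pendant", "arguments": {"rows": [{"trans": [0, 0, 0.002], "finger_gap": 0.03}, {"finger_gap": 0.03}, {"trans": [0, 0, 0.002], "finger_gap": 0.03}, {"finger_gap": 0.03}]}}

```text
time: 5.93
tcp_pos: [0.477, -0.0746, 0.0354]
tool_rot: [-180.0, 0.0, 176.1]
contact_force: [-8.3, 1.4, 17.7]
grip_width: 0.0357
gripper_force: 25.0
```

Converted, -0.035 m is -0.0467, -0.02 m is -0.0267.

Emit:
{"name": "pendant", "arguments": {"rows": [{"trans": [0, 0, -0.0007], "finger_gap": 0.042}, {"finger_gap": 0.042}, {"finger_gap": 0.042}, {"trans": [0, 0, -0.0133], "finger_gap": 0.042}, {"trans": [0, 0, -0.0267], "finger_gap": 0.042}, {"trans": [0, 0, -0.0467], "finger_gap": 0.045}, {"trans": [0, 0, -0.0467], "finger_gap": 0.05}, {"trans": [0, 0, -0.0267], "finger_gap": 0.05}, {"finger_gap": 0.05}]}}

```text
time: 6.68
tcp_pos: [0.4797, -0.0754, 0.16]
tool_rot: [-179.9, 0.6, 176.1]
contact_force: [0.3, -0.5, 0.1]
grip_width: 0.0491
gripper_force: 0.0
```

```bash
python3 - <<'E'
from h import *
need(.651,-.0516,.15,82)
f=grab_frame("side"); im=f["img"]; c=cv2.resize(im[215:335,265:375],None,fx=5,fy=5,interpolation=cv2.INTER_CUBIC); cv2.imwrite("pics/s2.png",c)
E
```

```text
t [-0.1692  0.0355  0.0115] rotvec [-0.12  0.56  4.08] dist 0.173 w 0.0491 F 0.0 time 6.68
```

View pics/s2.png

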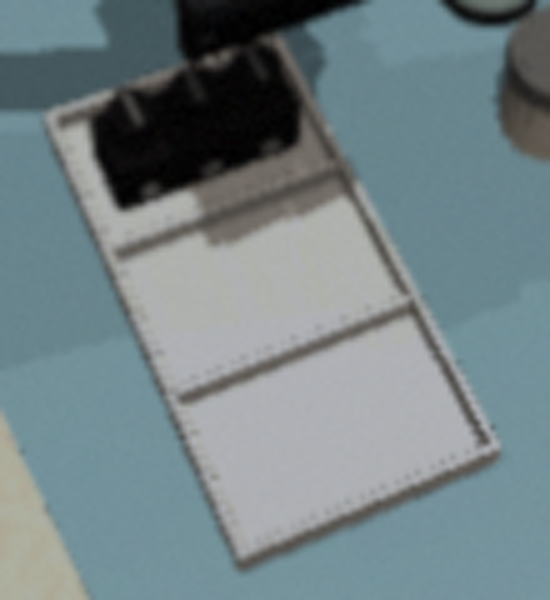

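The block stands in the top-left compartment, with clearance all round at (100-300, 60-205) in the crop. Chamber B is next.

Converted, -0.034 m is -0.0453, 0.0071 m is 0.0095.

Emit:
{"name": "pendant", "arguments": {"rows": [{"trans": [-0.0453, 0.0095, 0], "finger_gap": 0.05}, {"trans": [-0.0453, 0.0095, 0], "finger_gap": 0.05}, {"trans": [-0.0453, 0.0095, 0], "finger_gap": 0.05}, {"trans": [-0.0453, 0.0095, 0], "finger_gap": 0.05}, {"trans": [-0.044, 0.0095, 0], "finger_gap": 0.05}, {"finger_gap": 0.05}, {"finger_gap": 0.05}, {"finger_gap": 0.05}]}}

```text
time: 7.4
tcp_pos: [0.6457, -0.0502, 0.1517]
tool_rot: [180.0, -0.2, 176.1]
contact_force: [-0.6, -0.4, -0.0]
grip_width: 0.0502
gripper_force: 0.0
```

```bash
python3 - <<'E'
from h import *
need(.651,-.0516,.056,86.1)
f=grab_frame("wrist"); cv2.imwrite("pics/w4.png",f["img"])
print(pix(f,[(.651,-.0516,.066),(.651,-.0516,.01)]))
E
```

```text
t [-0.0057 -0.001   0.0957] rotvec [ 0.02 -0.22 -0.01] dist 0.096 w 0.0502 F 0.0 time 7.4
[[316.8791062  222.96903162]
 [316.83955694 202.63269772]]
```

View pics/w4.png

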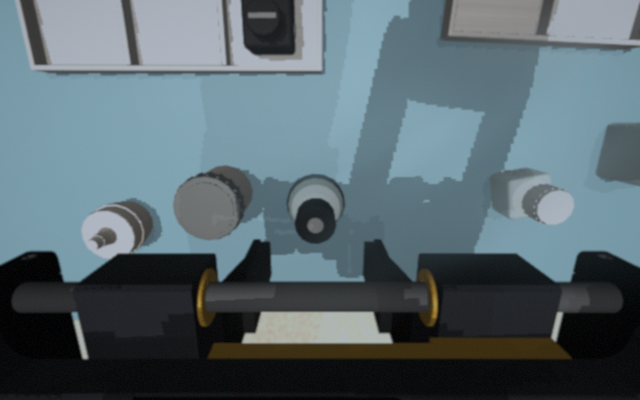

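Chamber B's cap is at (316,221), against a prediction of (317,223). I'm going down for it.

Converted, 0.03 m is 0.04, 0.022 m is 0.0293.

Emit:
{"name": "pendant", "arguments": {"rows": [{"trans": [-0.0067, -0.0013, 0.04], "finger_gap": 0.05}, {"trans": [0, 0, 0.04], "finger_gap": 0.05}, {"trans": [0, 0, 0.0293], "finger_gap": 0.05}, {"trans": [0, 0, 0.016], "finger_gap": 0.05}, {"finger_gap": 0.05}, {"finger_gap": 0.05}], "clamp_n": 15}}

```text
time: 7.95
tcp_pos: [0.6515, -0.052, 0.0601]
tool_rot: [180.0, -0.0, 176.1]
contact_force: [0.0, 0.2, 1.3]
grip_width: 0.0499
gripper_force: 0.0
```

Emit:
{"name": "pendant", "arguments": {"rows": [{"finger_gap": 0.025}, {"finger_gap": 0.025}, {"finger_gap": 0.025}, {"finger_gap": 0.025}, {"finger_gap": 0.025}]}}

```text
time: 8.37
tcp_pos: [0.6531, -0.052, 0.0613]
tool_rot: [-180.0, 0.1, 176.1]
contact_force: [-0.4, 0.2, 4.6]
grip_width: 0.0316
gripper_force: 15.0
```

Emit:
{"name": "pendant", "arguments": {"rows": [{"trans": [0, 0, -0.0133], "finger_gap": 0.025}, {"trans": [0, 0, -0.0267], "finger_gap": 0.025}, {"trans": [0, 0, -0.04], "finger_gap": 0.025}, {"trans": [0, 0, -0.04], "finger_gap": 0.025}, {"trans": [0, 0, -0.0133], "finger_gap": 0.025}, {"finger_gap": 0.025}, {"finger_gap": 0.025}, {"finger_gap": 0.025}]}}

```text
time: 9.03
tcp_pos: [0.6507, -0.0515, 0.1573]
tool_rot: [180.0, -0.2, 176.1]
contact_force: [0.2, 0.7, -1.6]
grip_width: 0.0318
gripper_force: 15.0
```

```bash
python3 -c "
from h import *
need(.4709,-.1499,.158,86.1)"
```

```text
t [ 0.1727 -0.1105 -0.0002] rotvec [ 0.03 -0.21 -0.03] dist 0.205 w 0.0318 F 15.0 time 9.03
```

Converted, 0.0288 m is 0.0384, -0.0184 m is -0.0245.

Emit:
{"name": "pendant", "arguments": {"rows": [{"trans": [0.0384, -0.0245, 0], "finger_gap": 0.025}, {"trans": [0.0384, -0.0245, 0], "finger_gap": 0.025}, {"trans": [0.0384, -0.0245, 0], "finger_gap": 0.025}, {"trans": [0.0384, -0.0245, 0], "finger_gap": 0.025}, {"trans": [0.0384, -0.0245, 0], "finger_gap": 0.025}, {"trans": [0.0384, -0.0245, 0], "finger_gap": 0.025}, {"finger_gap": 0.025}, {"finger_gap": 0.025}, {"finger_gap": 0.025}]}}

```text
time: 9.78
tcp_pos: [0.4717, -0.1498, 0.1584]
tool_rot: [179.9, -0.1, 176.0]
contact_force: [-0.6, -0.6, -1.2]
grip_width: 0.0316
gripper_force: 15.0
```

Emit:
{"name": "pendant", "arguments": {"rows": [{"trans": [0, 0, 0.0333], "finger_gap": 0.025}, {"trans": [0, 0, 0.04], "finger_gap": 0.025}, {"trans": [0, 0, 0.0267], "finger_gap": 0.025}, {"trans": [0, 0, 0.0133], "finger_gap": 0.025}, {"finger_gap": 0.025}, {"finger_gap": 0.025}, {"finger_gap": 0.025}]}}

```text
time: 10.37
tcp_pos: [0.4735, -0.1504, 0.0759]
tool_rot: [-180.0, 0.1, 176.1]
contact_force: [-0.6, -0.9, -0.9]
grip_width: 0.0309
gripper_force: 15.0
```

```bash
python3 -c "
from h import *
need(.4709,-.1499,.064,86.1)"
```

```text
t [0.0027 0.0003 0.0119] rotvec [-0.04  0.1   0.01] dist 0.012 w 0.0309 F 15.0 time 10.37
```

Converted, 0.005 m is 0.0067, 0.003 m is 0.004.

Emit:
{"name": "pendant", "arguments": {"rows": [{"trans": [0.0027, 0, 0.0067], "finger_gap": 0.025}, {"trans": [0, 0, 0.004], "finger_gap": 0.025}, {"finger_gap": 0.025}, {"trans": [0, 0, 0.002], "finger_gap": 0.025}, {"finger_gap": 0.025}]}}

```text
time: 10.78
tcp_pos: [0.4704, -0.1501, 0.0654]
tool_rot: [-180.0, 0.0, 176.1]
contact_force: [-0.0, -0.2, -0.9]
grip_width: 0.0313
gripper_force: 15.0
```

Converted, 0.0015 m is 0.002.

Emit:
{"name": "pendant", "arguments": {"rows": [{"trans": [0, 0, 0.002], "finger_gap": 0.025}, {"finger_gap": 0.025}, {"finger_gap": 0.025}]}}

```text
time: 11.03
tcp_pos: [0.4708, -0.1502, 0.0653]
tool_rot: [-180.0, 0.0, 176.1]
contact_force: [-3.7, 2.5, 9.5]
grip_width: 0.0313
gripper_force: 15.0
```

Converted, -0.035 m is -0.0467, -0.03 m is -0.04.

Emit:
{"name": "pendant", "arguments": {"rows": [{"trans": [0, 0, -0.0007], "finger_gap": 0.044}, {"finger_gap": 0.044}, {"finger_gap": 0.044}, {"trans": [0, 0, -0.0133], "finger_gap": 0.044}, {"trans": [0, 0, -0.0333], "finger_gap": 0.05}, {"trans": [0, 0, -0.0467], "finger_gap": 0.054}, {"trans": [0, 0, -0.04], "finger_gap": 0.054}, {"finger_gap": 0.054}, {"finger_gap": 0.054}]}}

```text
time: 11.78
tcp_pos: [0.4719, -0.1508, 0.1672]
tool_rot: [-179.9, 0.3, 176.1]
contact_force: [0.9, -0.6, -0.6]
grip_width: 0.0539
gripper_force: 0.0
```

```bash
python3 -c "
from h import *
need(.6206,.2288,.155,86.1)"
```

```text
t [-0.1224  0.3889  0.0119] rotvec [-0.12  0.29 -0.02] dist 0.408 w 0.0539 F 0.0 time 11.78
```

Converted, 0.0389 m is 0.0519, -0.0122 m is -0.0163.

Emit:
{"name": "pendant", "arguments": {"rows": [{"trans": [-0.0163, 0.0519, 0.0013], "finger_gap": 0.054}, {"trans": [-0.0163, 0.0519, 0.0013], "finger_gap": 0.054}, {"trans": [-0.0163, 0.0519, 0.0013], "finger_gap": 0.054}, {"trans": [-0.0163, 0.0519, 0.0013], "finger_gap": 0.054}, {"trans": [-0.0163, 0.0519, 0.0013], "finger_gap": 0.054}, {"trans": [-0.0163, 0.0519, 0.0013], "finger_gap": 0.054}, {"trans": [-0.0163, 0.0519, 0.0013], "finger_gap": 0.054}, {"trans": [-0.0163, 0.0519, 0.0013], "finger_gap": 0.054}, {"trans": [-0.0163, 0.0519, 0.0013], "finger_gap": 0.054}, {"trans": [-0.0163, 0.0519, 0.0013], "finger_gap": 0.054}]}}

```text
time: 12.62
tcp_pos: [0.6177, 0.2316, 0.1521]
tool_rot: [-179.9, -0.2, 176.1]
contact_force: [1.2, 0.6, 0.0]
grip_width: 0.054
gripper_force: 0.0
```

Emit:
{"name": "pendant", "arguments": {"rows": [{"finger_gap": 0.054}, {"finger_gap": 0.054}, {"finger_gap": 0.054}]}}

```text
time: 12.87
tcp_pos: [0.6173, 0.2294, 0.1523]
tool_rot: [-179.9, -0.2, 176.1]
contact_force: [0.3, -0.4, 0.3]
grip_width: 0.054
gripper_force: 0.0
```

```bash
python3 - <<'E'
from h import *
need(.6206,.2288,.075,86.1)
f=grab_frame("wrist"); cv2.imwrite("pics/w5.png",f["img"])
print(pix(f,[(.6206,.2288,.084)]))
f=grab_frame("top")
E
```

```text
t [-0.0035 -0.0002  0.0773] rotvec [-0.09 -0.18  0.02] dist 0.077 w 0.054 F 0.0 time 12.87
[[318.02217629 228.4803671 ]]
```

View pics/w5.png

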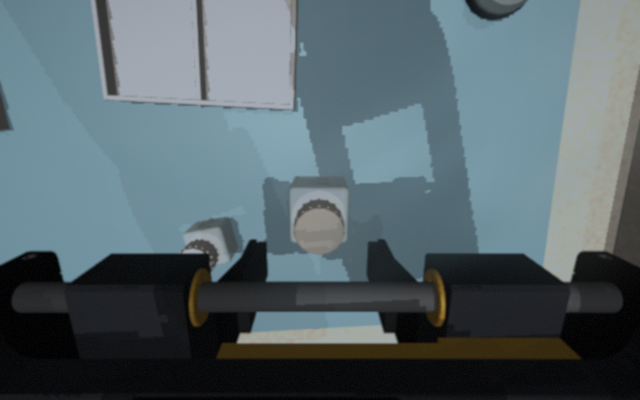

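The large bottle's cap is at (318,230), as predicted, and square to the gripper. I'm descending to grip it.

Converted, 0.03 m is 0.04, 0.025 m is 0.0333.

Emit:
{"name": "pendant", "arguments": {"rows": [{"trans": [-0.004, 0, 0.04], "finger_gap": 0.054}, {"trans": [0, 0, 0.0333], "finger_gap": 0.054}, {"trans": [0, 0, 0.02], "finger_gap": 0.054}, {"trans": [0, 0, 0.0093], "finger_gap": 0.054}, {"finger_gap": 0.054}, {"finger_gap": 0.054}], "clamp_n": 20}}

```text
time: 13.47
tcp_pos: [0.6218, 0.2291, 0.0779]
tool_rot: [180.0, 0.0, 176.0]
contact_force: [0.6, -0.1, -0.1]
grip_width: 0.0541
gripper_force: 0.0
```

Emit:
{"name": "pendant", "arguments": {"rows": [{"finger_gap": 0.028}, {"finger_gap": 0.028}, {"finger_gap": 0.028}, {"finger_gap": 0.028}, {"finger_gap": 0.028}]}}

```text
time: 13.88
tcp_pos: [0.6222, 0.2299, 0.0784]
tool_rot: [180.0, 0.1, 176.1]
contact_force: [-0.1, 1.7, 4.1]
grip_width: 0.0355
gripper_force: 20.0
```

Emit:
{"name": "pendant", "arguments": {"rows": [{"trans": [0, 0, -0.0133], "finger_gap": 0.028}, {"trans": [0, 0, -0.0267], "finger_gap": 0.028}, {"trans": [0, 0, -0.04], "finger_gap": 0.028}, {"trans": [0, 0, -0.04], "finger_gap": 0.028}, {"trans": [0, 0, -0.0133], "finger_gap": 0.028}, {"finger_gap": 0.028}, {"finger_gap": 0.028}, {"finger_gap": 0.028}]}}

```text
time: 14.55
tcp_pos: [0.6201, 0.2292, 0.1747]
tool_rot: [-179.9, -0.2, 176.1]
contact_force: [-0.2, -0.4, -1.4]
grip_width: 0.0356
gripper_force: 20.0
```

```bash
python3 -c "
from h import *
need(.4657,-.2257,.178,86.1)"
```

```text
t [ 0.1229 -0.4644 -0.0023] rotvec [-0.07 -0.21 -0.02] dist 0.48 w 0.0356 F 20.0 time 14.55
```

Converted, -0.0387 m is -0.0516, 0.0102 m is 0.0136.

Emit:
{"name": "pendant", "arguments": {"rows": [{"trans": [0.0136, -0.0516, 0], "finger_gap": 0.028}, {"trans": [0.0136, -0.0516, 0], "finger_gap": 0.028}, {"trans": [0.0136, -0.0516, 0], "finger_gap": 0.028}, {"trans": [0.0136, -0.0516, 0], "finger_gap": 0.028}, {"trans": [0.0136, -0.0516, 0], "finger_gap": 0.028}, {"trans": [0.0136, -0.0516, 0], "finger_gap": 0.028}, {"trans": [0.0136, -0.0516, 0], "finger_gap": 0.028}, {"trans": [0.0136, -0.0516, 0], "finger_gap": 0.028}, {"trans": [0.0136, -0.0516, 0], "finger_gap": 0.028}, {"trans": [0.0136, -0.0516, 0], "finger_gap": 0.028}]}}

```text
time: 15.38
tcp_pos: [0.4909, -0.1505, 0.1747]
tool_rot: [179.9, -0.2, 176.1]
contact_force: [1.9, -0.3, -1.7]
grip_width: 0.0351
gripper_force: 20.0
```

Emit:
{"name": "pendant", "arguments": {"rows": [{"trans": [0.0136, -0.0516, 0], "finger_gap": 0.028}, {"trans": [0.0136, -0.0516, 0], "finger_gap": 0.028}, {"finger_gap": 0.028}, {"finger_gap": 0.028}, {"trans": [0, 0, 0.0333], "finger_gap": 0.028}, {"trans": [0, 0, 0.04], "finger_gap": 0.028}, {"trans": [0, 0, 0.0267], "finger_gap": 0.028}, {"trans": [0, 0, 0.0107], "finger_gap": 0.028}, {"finger_gap": 0.028}, {"finger_gap": 0.028}]}}

```text
time: 16.22
tcp_pos: [0.4677, -0.2243, 0.0939]
tool_rot: [179.9, -0.1, 176.1]
contact_force: [0.5, -0.5, -0.9]
grip_width: 0.0357
gripper_force: 20.0
```

```bash
python3 -c "
from h import *
need(.4657,-.2257,.081,86.1)"
```

```text
t [ 0.0018 -0.0015  0.0129] rotvec [ 0.05 -0.07  0.05] dist 0.013 w 0.0357 F 20.0 time 16.22
```

Converted, 0.005 m is 0.0067, 0.003 m is 0.004.

Emit:
{"name": "pendant", "arguments": {"rows": [{"trans": [0.0013, -0.002, 0.0067], "finger_gap": 0.028}, {"trans": [0, 0, 0.004], "finger_gap": 0.028}, {"finger_gap": 0.028}, {"trans": [0, 0, 0.002], "finger_gap": 0.028}, {"finger_gap": 0.028}, {"finger_gap": 0.028}]}}

```text
time: 16.72
tcp_pos: [0.4667, -0.2269, 0.0851]
tool_rot: [-180.0, 0.0, 176.1]
contact_force: [0.4, 0.1, -1.7]
grip_width: 0.0359
gripper_force: 20.0
```

Converted, 0.0015 m is 0.002.

Emit:
{"name": "pendant", "arguments": {"rows": [{"trans": [0, 0, 0.002], "finger_gap": 0.028}, {"finger_gap": 0.028}, {"finger_gap": 0.028}]}}

```text
time: 16.97
tcp_pos: [0.4665, -0.2268, 0.0832]
tool_rot: [180.0, -0.0, 176.1]
contact_force: [-0.1, 0.3, -1.9]
grip_width: 0.0355
gripper_force: 20.0
```

Converted, 0.0012 m is 0.0016.

Emit:
{"name": "pendant", "arguments": {"rows": [{"trans": [0, 0, 0.0016], "finger_gap": 0.028}, {"finger_gap": 0.028}, {"finger_gap": 0.028}]}}

```text
time: 17.22
tcp_pos: [0.4668, -0.2269, 0.0824]
tool_rot: [-180.0, 0.0, 176.1]
contact_force: [-0.3, 0.4, 3.0]
grip_width: 0.036
gripper_force: 20.0
```

Converted, -0.035 m is -0.0467, -0.025 m is -0.0333.

Emit:
{"name": "pendant", "arguments": {"rows": [{"finger_gap": 0.048}, {"finger_gap": 0.048}, {"finger_gap": 0.048}, {"trans": [0, 0, -0.0133], "finger_gap": 0.048}, {"trans": [0, 0, -0.0333], "finger_gap": 0.048}, {"trans": [0, 0, -0.0467], "finger_gap": 0.048}, {"trans": [0, 0, -0.02], "finger_gap": 0.048}, {"finger_gap": 0.048}, {"finger_gap": 0.048}]}}

```text
time: 17.97
tcp_pos: [0.4673, -0.2274, 0.1687]
tool_rot: [-179.9, 0.2, 176.1]
contact_force: [0.4, 0.2, -1.1]
grip_width: 0.0483
gripper_force: 0.0
```

```bash
python3 -c "
from h import *
need(.6496,.1275,.14,86.1)"
```

```text
t [-0.1575  0.3666  0.0286] rotvec [-0.1   0.16 -0.02] dist 0.4 w 0.0483 F 0.0 time 17.97
```

Converted, 0.0367 m is 0.0489, -0.0157 m is -0.0209.

Emit:
{"name": "pendant", "arguments": {"rows": [{"trans": [-0.0209, 0.0489, 0.0033], "finger_gap": 0.048}, {"trans": [-0.0209, 0.0489, 0.0033], "finger_gap": 0.048}, {"trans": [-0.0209, 0.0489, 0.0033], "finger_gap": 0.048}, {"trans": [-0.0209, 0.0489, 0.0033], "finger_gap": 0.048}, {"trans": [-0.0209, 0.0489, 0.0033], "finger_gap": 0.048}, {"trans": [-0.0209, 0.0489, 0.0033], "finger_gap": 0.048}, {"trans": [-0.0209, 0.0489, 0.0033], "finger_gap": 0.048}, {"trans": [-0.0209, 0.0489, 0.0033], "finger_gap": 0.048}, {"trans": [-0.0209, 0.0489, 0.0033], "finger_gap": 0.048}, {"trans": [-0.0209, 0.0489, 0.0033], "finger_gap": 0.048}]}}

```text
time: 18.8
tcp_pos: [0.6476, 0.1304, 0.1397]
tool_rot: [-180.0, -0.2, 176.1]
contact_force: [0.1, -0.5, 0.4]
grip_width: 0.0483
gripper_force: 0.0
```

Emit:
{"name": "pendant", "arguments": {"rows": [{"finger_gap": 0.048}, {"finger_gap": 0.048}, {"finger_gap": 0.048}]}}

```text
time: 19.05
tcp_pos: [0.647, 0.1284, 0.14]
tool_rot: [-179.9, -0.2, 176.1]
contact_force: [-0.6, -0.8, 0.3]
grip_width: 0.0481
gripper_force: 0.0
```

```bash
python3 - <<'E'
from h import *
need(.6496,.1275,.056,86.1)
f=grab_frame("wrist"); cv2.imwrite("pics/w6.png",f["img"])
print(pix(f,[(.6496,.1275,.064)]))
E
```

```text
t [-0.003  -0.0006  0.084 ] rotvec [-0.06 -0.2   0.02] dist 0.084 w 0.0481 F 0.0 time 19.05
[[317.44654727 223.97736499]]
```

View pics/w6.png

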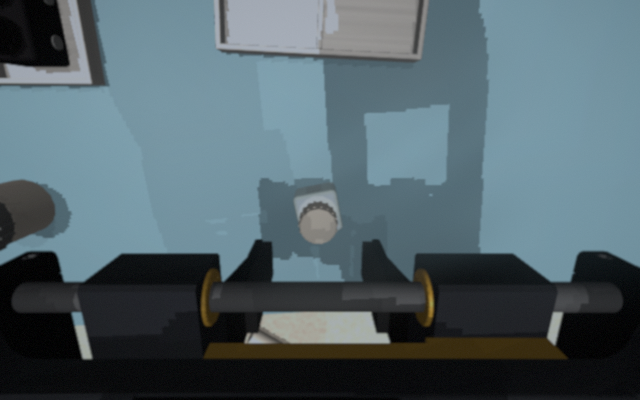

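The small bottle's cap is at (318,224), matching the prediction. I'm going down for it.

The manual's scale: shifts go in shares of 75 cm and turns go in shares of 180 degrees. Converting my numbers, 0.03 m is 0.04, 0.015 m is 0.02.

Emit:
{"name": "pendant", "arguments": {"rows": [{"trans": [-0.0027, -0.0007, 0.04], "finger_gap": 0.048}, {"trans": [0, 0, 0.04], "finger_gap": 0.048}, {"trans": [0, 0, 0.02], "finger_gap": 0.048}, {"trans": [0, 0, 0.012], "finger_gap": 0.048}, {"finger_gap": 0.048}, {"finger_gap": 0.048}], "clamp_n": 15}}

```text
time: 19.6
tcp_pos: [0.6504, 0.1273, 0.0585]
tool_rot: [-180.0, 0.0, 176.0]
contact_force: [-0.4, 0.9, 0.4]
grip_width: 0.0483
gripper_force: 0.0
```

Emit:
{"name": "pendant", "arguments": {"rows": [{"finger_gap": 0.02}, {"finger_gap": 0.02}, {"finger_gap": 0.02}, {"finger_gap": 0.02}, {"finger_gap": 0.02}, {"finger_gap": 0.02}]}}

```text
time: 20.1
tcp_pos: [0.651, 0.1282, 0.0591]
tool_rot: [180.0, 0.1, 176.1]
contact_force: [-0.9, 0.5, 4.4]
grip_width: 0.0274
gripper_force: 15.0
```

Emit:
{"name": "pendant", "arguments": {"rows": [{"trans": [0, 0, -0.0133], "finger_gap": 0.02}, {"trans": [0, 0, -0.0267], "finger_gap": 0.02}, {"trans": [0, 0, -0.04], "finger_gap": 0.02}, {"trans": [0, 0, -0.02], "finger_gap": 0.02}, {"finger_gap": 0.02}, {"finger_gap": 0.02}, {"finger_gap": 0.02}]}}

```text
time: 20.68
tcp_pos: [0.6493, 0.1279, 0.1317]
tool_rot: [-180.0, -0.1, 176.1]
contact_force: [0.0, -0.2, -1.1]
grip_width: 0.0279
gripper_force: 15.0
```

```bash
python3 -c "
from h import *
need(.4651,.1050,.13,86.1)"
```

```text
t [ 0.1822 -0.0354  0.0021] rotvec [-0.02 -0.12 -0.02] dist 0.186 w 0.0279 F 15.0 time 20.68
```

Converted, 0.0304 m is 0.0405, -0.0059 m is -0.0079.

Emit:
{"name": "pendant", "arguments": {"rows": [{"trans": [0.0405, -0.0079, 0], "finger_gap": 0.02}, {"trans": [0.0405, -0.0079, 0], "finger_gap": 0.02}, {"trans": [0.0405, -0.0079, 0], "finger_gap": 0.02}, {"trans": [0.0405, -0.0079, 0], "finger_gap": 0.02}, {"trans": [0.0405, -0.0079, 0], "finger_gap": 0.02}, {"trans": [0.0405, -0.0079, 0], "finger_gap": 0.02}, {"finger_gap": 0.02}, {"finger_gap": 0.02}, {"finger_gap": 0.02}]}}

```text
time: 21.43
tcp_pos: [0.4659, 0.1051, 0.1324]
tool_rot: [-180.0, -0.0, 176.1]
contact_force: [0.3, -0.7, -1.0]
grip_width: 0.0274
gripper_force: 15.0
```

Emit:
{"name": "pendant", "arguments": {"rows": [{"trans": [0, 0, 0.0267], "finger_gap": 0.02}, {"trans": [0, 0, 0.0267], "finger_gap": 0.02}, {"trans": [0, 0, 0.02], "finger_gap": 0.02}, {"trans": [0, 0, 0.0067], "finger_gap": 0.02}, {"finger_gap": 0.02}, {"finger_gap": 0.02}]}}

```text
time: 21.93
tcp_pos: [0.4666, 0.1051, 0.0731]
tool_rot: [-180.0, -0.0, 176.1]
contact_force: [-0.5, 0.0, -1.1]
grip_width: 0.0279
gripper_force: 15.0
```

```bash
python3 -c "
from h import *
need(.4651,.1050,.063,86.1)"
```

```text
t [ 0.0015 -0.0002  0.0101] rotvec [-0.   -0.02 -0.03] dist 0.01 w 0.0279 F 15.0 time 21.93
```

Converted, 0.004 m is 0.0053, 0.003 m is 0.004.

Emit:
{"name": "pendant", "arguments": {"rows": [{"trans": [0.0013, 0, 0.0053], "finger_gap": 0.02}, {"trans": [0, 0, 0.004], "finger_gap": 0.02}, {"trans": [0, 0, 0.0013], "finger_gap": 0.02}, {"finger_gap": 0.02}, {"finger_gap": 0.02}]}}

```text
time: 22.35
tcp_pos: [0.465, 0.1052, 0.0653]
tool_rot: [180.0, 0.0, 176.1]
contact_force: [0.0, 0.1, 0.0]
grip_width: 0.0276
gripper_force: 15.0
```

Converted, 0.0012 m is 0.0016.

Emit:
{"name": "pendant", "arguments": {"rows": [{"trans": [0, 0, 0.0016], "finger_gap": 0.02}, {"finger_gap": 0.02}, {"finger_gap": 0.02}]}}

```text
time: 22.6
tcp_pos: [0.4649, 0.1052, 0.0639]
tool_rot: [180.0, 0.0, 176.1]
contact_force: [-0.1, 0.4, -0.1]
grip_width: 0.0276
gripper_force: 15.0
```

Converted, 0.0012 m is 0.0016.

Emit:
{"name": "pendant", "arguments": {"rows": [{"trans": [0, 0, 0.0016], "finger_gap": 0.02}, {"finger_gap": 0.02}, {"finger_gap": 0.02}]}}

```text
time: 22.85
tcp_pos: [0.4652, 0.1052, 0.0631]
tool_rot: [180.0, 0.0, 176.1]
contact_force: [-1.2, -0.2, 3.1]
grip_width: 0.0274
gripper_force: 15.0
```

Converted, -0.035 m is -0.0467, -0.025 m is -0.0333.

Emit:
{"name": "pendant", "arguments": {"rows": [{"finger_gap": 0.042}, {"finger_gap": 0.042}, {"finger_gap": 0.042}, {"trans": [0, 0, -0.0133], "finger_gap": 0.044}, {"trans": [0, 0, -0.0333], "finger_gap": 0.05}, {"trans": [0, 0, -0.0467], "finger_gap": 0.054}, {"trans": [0, 0, -0.02], "finger_gap": 0.054}, {"finger_gap": 0.054}, {"finger_gap": 0.054}]}}

```text
time: 23.6
tcp_pos: [0.4658, 0.1052, 0.1492]
tool_rot: [180.0, 0.2, 176.1]
contact_force: [-1.0, -0.8, -1.6]
grip_width: 0.0533
gripper_force: 0.0
```

```bash
python3 -c "
from h import *
need(.4528,.3812,.14,86.1)"
```

```text
t [0.0319 0.2744 0.0092] rotvec [ 0.02  0.18 -0.03] dist 0.276 w 0.0533 F 0.0 time 23.6
```

Converted, 0.0343 m is 0.0457, 0.004 m is 0.0053.

Emit:
{"name": "pendant", "arguments": {"rows": [{"trans": [0.0053, 0.0457, 0], "finger_gap": 0.054}, {"trans": [0.0053, 0.0457, 0], "finger_gap": 0.054}, {"trans": [0.0053, 0.0457, 0], "finger_gap": 0.054}, {"trans": [0.0053, 0.0457, 0], "finger_gap": 0.054}, {"trans": [0.0053, 0.0457, 0], "finger_gap": 0.054}, {"trans": [0.0053, 0.0457, 0], "finger_gap": 0.054}, {"trans": [0.0053, 0.0457, 0], "finger_gap": 0.054}, {"trans": [0.0053, 0.0457, 0], "finger_gap": 0.054}, {"finger_gap": 0.054}, {"finger_gap": 0.054}]}}

```text
time: 24.43
tcp_pos: [0.4501, 0.3819, 0.1455]
tool_rot: [-179.9, -0.2, 176.3]
contact_force: [0.1, 0.2, -0.1]
grip_width: 0.054
gripper_force: 0.0
```

Emit:
{"name": "pendant", "arguments": {"rows": [{"finger_gap": 0.054}]}}

```text
time: 24.52
tcp_pos: [0.4506, 0.3803, 0.1458]
tool_rot: [-179.9, -0.1, 176.1]
contact_force: [0.8, 0.4, -0.3]
grip_width: 0.0541
gripper_force: 0.0
```

```bash
python3 - <<'E'
from h import *
need(.4528,.3812,.057,86.1)
f=grab_frame("wrist"); cv2.imwrite("pics/w7.png",f["img"])
print(pix(f,[(.4528,.3812,.066)]))
E
```

```text
t [-0.0023  0.0013  0.0888] rotvec [-0.14 -0.14  0.02] dist 0.089 w 0.0541 F 0.0 time 24.52
[[320.02488679 221.34893659]]
```

View pics/w7.png

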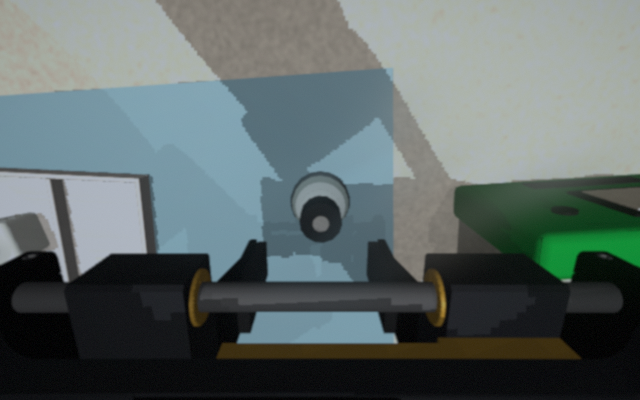

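The chamber A cap is at (321,219), as predicted. A green-edged box stands close on the left (455,190), so I'm checking clearance for the gripper's body.

```bash
python3 - <<'E'
from h import *
f=grab_frame("wrist")
for z in (0,.05,.1): print(z,onplane(f,[(455,190),(457,245),(537,240)],z)[:,:2].round(3).tolist())
f=grab_frame("top")
for z in (0,.05,.1): print(z,onplane(f,[(92,247),(92,235)],z)[:,:2].round(3).tolist())
print(get_obs()["q"].round(1))
E
```

```text
0 [[0.455, 0.506], [0.51, 0.511], [0.51, 0.587]]
0.05 [[0.441, 0.485], [0.487, 0.489], [0.487, 0.553]]
0.1 [[0.427, 0.465], [0.463, 0.468], [0.463, 0.518]]
0 [[0.449, 0.507], [0.476, 0.509]]
0.05 [[0.446, 0.482], [0.472, 0.484]]
0.1 [[0.443, 0.457], [0.467, 0.459]]
[ 32.4  12.5  97.6  -0.   70.  -53.6]
```

The box edge lies at y≈0.48 and the gripper's body would reach 0.477. I'm turning the tool 60° to clear it, since the cap is round.

Converted, -0.002 m is -0.0027, 0.001 m is 0.0013, 6.67 degrees is 0.0371.

Emit:
{"name": "pendant", "arguments": {"rows": [{"trans": [-0.0027, 0.0013, 0], "finger_gap": 0.054}, {"turn_vec": [0, 0, 0.0371], "finger_gap": 0.054}, {"turn_vec": [0, 0, 0.0371], "finger_gap": 0.054}, {"turn_vec": [0, 0, 0.0371], "finger_gap": 0.054}, {"turn_vec": [0, 0, 0.0371], "finger_gap": 0.054}, {"turn_vec": [0, 0, 0.0371], "finger_gap": 0.054}, {"turn_vec": [0, 0, 0.0371], "finger_gap": 0.054}, {"turn_vec": [0, 0, 0.0371], "finger_gap": 0.054}, {"turn_vec": [0, 0, 0.0371], "finger_gap": 0.054}, {"turn_vec": [0, 0, 0.0371], "finger_gap": 0.054}]}}

```text
time: 25.5
tcp_pos: [0.4543, 0.3812, 0.1479]
tool_rot: [180.0, 0.0, 115.6]
contact_force: [-0.3, -0.4, -0.6]
grip_width: 0.0539
gripper_force: 0.0
```

Emit:
{"name": "pendant", "arguments": {"rows": [{"finger_gap": 0.054}, {"finger_gap": 0.054}, {"finger_gap": 0.054}]}}

```text
time: 25.75
tcp_pos: [0.4541, 0.3816, 0.1478]
tool_rot: [180.0, -0.0, 116.2]
contact_force: [-0.3, -0.5, -0.2]
grip_width: 0.054
gripper_force: 0.0
```

```bash
python3 -c "
from h import *
need(.4528,.3812,.057,26)"
```

```text
t [ 0.0002 -0.0013  0.0908] rotvec [ 0.01 -0.    0.2 ] dist 0.091 w 0.054 F 0.0 time 25.75
```

Converted, 0.03 m is 0.04, 0.02 m is 0.0267.

Emit:
{"name": "pendant", "arguments": {"rows": [{"trans": [0, -0.0013, 0.04], "finger_gap": 0.054}, {"trans": [0, 0, 0.04], "finger_gap": 0.054}, {"trans": [0, 0, 0.0267], "finger_gap": 0.054}, {"trans": [0, 0, 0.012], "finger_gap": 0.054}, {"finger_gap": 0.054}, {"finger_gap": 0.054}], "clamp_n": 15}}

```text
time: 26.25
tcp_pos: [0.4531, 0.3816, 0.0589]
tool_rot: [-180.0, 0.0, 116.1]
contact_force: [0.1, 0.7, 0.4]
grip_width: 0.0541
gripper_force: 0.0
```

Emit:
{"name": "pendant", "arguments": {"rows": [{"finger_gap": 0.025}, {"finger_gap": 0.025}, {"finger_gap": 0.025}, {"finger_gap": 0.025}, {"finger_gap": 0.025}]}}

```text
time: 26.67
tcp_pos: [0.4536, 0.382, 0.0596]
tool_rot: [179.9, -0.0, 116.1]
contact_force: [1.2, -0.0, 2.6]
grip_width: 0.0317
gripper_force: 15.0
```

Emit:
{"name": "pendant", "arguments": {"rows": [{"trans": [0, 0, -0.0133], "finger_gap": 0.025}, {"trans": [0, 0, -0.0267], "finger_gap": 0.025}, {"trans": [0, 0, -0.04], "finger_gap": 0.025}, {"trans": [0, 0, -0.02], "finger_gap": 0.025}, {"finger_gap": 0.025}, {"finger_gap": 0.025}, {"finger_gap": 0.025}]}}

```text
time: 27.25
tcp_pos: [0.452, 0.381, 0.1324]
tool_rot: [-179.9, 0.0, 116.0]
contact_force: [0.2, 0.2, -2.0]
grip_width: 0.0315
gripper_force: 15.0
```

```bash
python3 -c "
from h import *
need(.4737,.1806,.13,26)"
```

```text
t [-0.1896 -0.0685  0.0026] rotvec [-0.12  0.01  0.04] dist 0.202 w 0.0315 F 15.0 time 27.25
```

Converted, -0.0316 m is -0.0421, -0.0114 m is -0.0152.

Emit:
{"name": "pendant", "arguments": {"rows": [{"trans": [-0.0421, -0.0152, 0], "finger_gap": 0.025}, {"trans": [-0.0421, -0.0152, 0], "finger_gap": 0.025}, {"trans": [-0.0421, -0.0152, 0], "finger_gap": 0.025}, {"trans": [-0.0421, -0.0152, 0], "finger_gap": 0.025}, {"trans": [-0.0421, -0.0152, 0], "finger_gap": 0.025}, {"trans": [-0.0421, -0.0152, 0], "finger_gap": 0.025}, {"finger_gap": 0.025}, {"finger_gap": 0.025}, {"finger_gap": 0.025}]}}

```text
time: 28.0
tcp_pos: [0.4738, 0.1811, 0.1323]
tool_rot: [-179.9, -0.1, 116.0]
contact_force: [0.4, 0.6, -1.5]
grip_width: 0.0316
gripper_force: 15.0
```

Emit:
{"name": "pendant", "arguments": {"rows": [{"trans": [0, 0, 0.0267], "finger_gap": 0.025}, {"trans": [0, 0, 0.0267], "finger_gap": 0.025}, {"trans": [0, 0, 0.02], "finger_gap": 0.025}, {"trans": [0, 0, 0.0053], "finger_gap": 0.025}, {"finger_gap": 0.025}, {"finger_gap": 0.025}]}}

```text
time: 28.5
tcp_pos: [0.4745, 0.182, 0.0747]
tool_rot: [-180.0, -0.0, 116.1]
contact_force: [0.2, 0.5, -1.2]
grip_width: 0.0314
gripper_force: 15.0
```

```bash
python3 -c "
from h import *
need(.4737,.1806,.0636,26)"
```

```text
t [-0.0009 -0.0013  0.0111] rotvec [-0.03 -0.01  0.12] dist 0.011 w 0.0314 F 15.0 time 28.5
```

Converted, 0.005 m is 0.0067, 0.003 m is 0.004.

Emit:
{"name": "pendant", "arguments": {"rows": [{"trans": [0, -0.0013, 0.0067], "finger_gap": 0.025}, {"trans": [0, 0, 0.004], "finger_gap": 0.025}, {"finger_gap": 0.025}, {"trans": [0, 0, 0.0016], "finger_gap": 0.025}, {"finger_gap": 0.025}, {"finger_gap": 0.025}]}}

```text
time: 29.0
tcp_pos: [0.4739, 0.1807, 0.0656]
tool_rot: [180.0, 0.0, 116.0]
contact_force: [-0.3, -0.6, -1.2]
grip_width: 0.0321
gripper_force: 15.0
```

Converted, 0.0012 m is 0.0016.

Emit:
{"name": "pendant", "arguments": {"rows": [{"trans": [0, 0, 0.0016], "finger_gap": 0.025}, {"finger_gap": 0.025}, {"finger_gap": 0.025}]}}

```text
time: 29.25
tcp_pos: [0.4738, 0.1807, 0.0642]
tool_rot: [-180.0, -0.0, 116.0]
contact_force: [1.3, -1.0, -0.7]
grip_width: 0.0315
gripper_force: 15.0
```

Converted, 0.0012 m is 0.0016.

Emit:
{"name": "pendant", "arguments": {"rows": [{"trans": [0, 0, 0.0016], "finger_gap": 0.025}, {"finger_gap": 0.025}, {"finger_gap": 0.025}]}}

```text
time: 29.5
tcp_pos: [0.4741, 0.1808, 0.0634]
tool_rot: [180.0, 0.0, 116.0]
contact_force: [-0.9, 0.0, 2.6]
grip_width: 0.0314
gripper_force: 15.0
```

Converted, -0.035 m is -0.0467, -0.03 m is -0.04.

Emit:
{"name": "pendant", "arguments": {"rows": [{"finger_gap": 0.046}, {"finger_gap": 0.046}, {"finger_gap": 0.046}, {"trans": [0, 0, -0.0133], "finger_gap": 0.046}, {"trans": [0, 0, -0.0333], "finger_gap": 0.05}, {"trans": [0, 0, -0.0467], "finger_gap": 0.054}, {"trans": [0, 0, -0.0467], "finger_gap": 0.054}, {"trans": [0, 0, -0.04], "finger_gap": 0.054}, {"finger_gap": 0.054}]}}

```text
time: 30.25
tcp_pos: [0.4778, 0.1816, 0.2063]
tool_rot: [179.3, 0.2, 116.0]
contact_force: [0.6, 0.5, 0.4]
grip_width: 0.0536
gripper_force: 0.0
```

Emit:
{"name": "pendant", "arguments": {"rows": [{"trans": [0.0421, 0.0185, 0], "finger_gap": 0.054}, {"trans": [0.0421, 0.0185, 0], "finger_gap": 0.054}, {"trans": [0.0421, 0.0185, 0], "finger_gap": 0.054}, {"trans": [0.0421, 0.0185, 0], "finger_gap": 0.054}, {"trans": [0.0421, 0.0185, 0], "finger_gap": 0.054}, {"trans": [0.0421, 0.0185, 0], "finger_gap": 0.054}, {"trans": [0.0421, 0.0185, 0], "finger_gap": 0.054}, {"finger_gap": 0.054}, {"finger_gap": 0.054}, {"finger_gap": 0.054}]}}

```text
time: 31.08
tcp_pos: [0.4638, 0.4218, 0.1977]
tool_rot: [-179.9, 0.0, 116.1]
contact_force: [0.4, -0.4, -0.2]
grip_width: 0.0541
gripper_force: 0.0
```

```bash
python3 - <<'E'
from h import *
f=grab_frame("top"); g=grab_frame("side")
a=cv2.resize(f["img"][130:280,190:510],None,fx=2.5,fy=2.5,interpolation=cv2.INTER_CUBIC); cv2.imwrite("pics/end_top.png",a)
b=cv2.resize(g["img"][110:380,220:440],None,fx=2.2,fy=2.2,interpolation=cv2.INTER_CUBIC); cv2.imwrite("pics/end_side.png",b)
E
```

```text
(no output)
```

View pics/end_top.png

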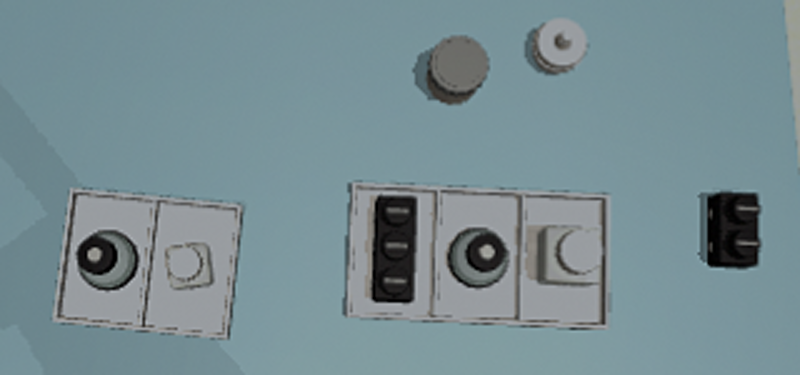

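View pics/end_side.png

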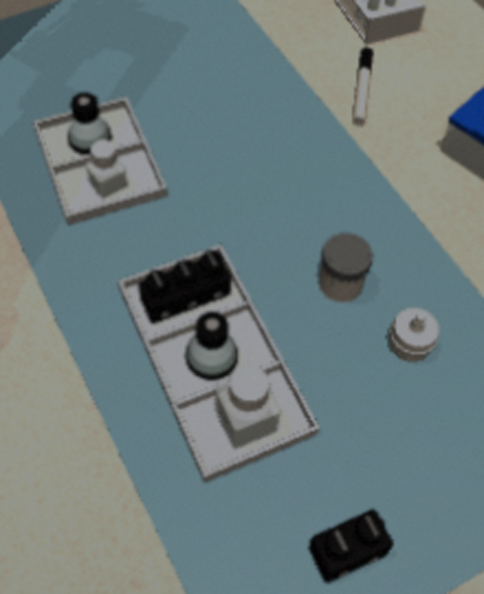

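Both views show every item upright in its own compartment. In the top crop the short tray holds a chamber (105,255) and the small bottle (188,265), and the long tray holds the block (395,248), the other chamber (478,255) and the large bottle (570,252). The jar, filter and two-knob block have not moved.

```bash
python3 -c "
from bench import robot, job, grab_frame, get_obs
print(job.finish_job())"
```

```text
the job is handed in; nothing more can be done
None
```

Both kits are made up and the job is handed in at about 31 s; the final pictures showed all five items upright in their own compartments and the other stock where it was, but no verdict was returned.

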